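Fit the feed wheels and lock them with linchpins

ROBOT

A 7-joint arm with a two-finger parallel gripper is mounted at the origin on the work surface. World frame = base frame: x ahead of the robot, y to its left, z up, the work surface at z = 0. Lengths are in m, angles in rad, forces in N, time in s.
With the tool pointing down it reaches from about 0.35 to 0.9 m from the base axis. Payload 7.2 kg.
Tool frame: the origin (TCP) lies where the fingers leave the gripper's body, on its centre line; the fingertips stand 73 mm ahead of it and the grasp point (between the pads) lies 54 mm ahead of it; z points along the fingers, y is the line along which they close (so a half turn about z gives the same grasp; the last joint's range is limited). The gripper opens to 85 mm and grips with 20 to 120 N. Pads are 22 mm wide; open, the fingers measure 114 mm over their backs; the gripper's body (76 mm by 85 mm) begins 54 mm behind the grasp point. The pads swing forward as they close: fully open they stand 13 mm farther back than shut.
Start: joints at [-1.279, 0.411, -0.013, 1.596, 0.006, 1.134, -0.082], TCP at [0.22, 0.585, 0.304] pointing down, gripper open.
Joint ranges: [-2.95, 2.95], [-0.29, 1.99], [-1.47, 1.44], [0.14, 2.54], [-1.03, 4.17], [0.13, 1.85], [-2.86, 2.86]. Speed limits (rad/s): [2.39, 2.39, 3.01, 3.01, 3.14, 3.14, 3.14].

INTERFACE

Orientations are given as a unit quaternion [w, x, y, z].
In Python, from plant import r, camera, find_in, silhouettes, landmark_of gives the robot as it stands.
- The arm moves only by the shell command python3 -m crank 'ROWS' [OPENING]. ROWS is JSON, a list of rows, each an object of numbers: "x", "y", "z": the shift along the tool's x, y, z scaled (see below); "rx", "ry", "rz": the turn, a rotation vector about the tool's x, y, z scaled (see below). In form: [{"x": .., "y": .., "z": .., "rx": .., "ry": .., "rz": ..}, ...]. A call has 1 to 20 rows; each row shifts and turns the commanded pose from where the row before left it, along the tool's axes as they then stand; what a row does not reach is not made up. The controller multiplies each number of a shift by 0.075 m and each number of a turn by 5 degrees. A row lasts 1/8 s, in which the tool goes at most 62.5 mm and 10.7 degrees, less where a joint would pass 70% of its speed; a pose out of reach is approached as far as the arm can. A call with a number of a shift or a turn outside -1 to 1 is refused whole. A call with a gripper value outside its range is refused whole. OPENING is the gripper command: -1 is shut, 1 is fully open, values between are in proportion, set as the call begins (- or left out, the last holds). The fingers move at their own pace and stop on an object; the grip force is fixed at half the most. Time passes only in rows, so rows that do not move let the fingers close. It gives the time, the measured TCP pose, the force, the opening and the grip force at its end, in the units of the state.
- r.get_state(): the state, without advancing time (a new reading comes with each control period).
- camera(name): name is "scene" or "top"; returns a dict with "color" (384x512x3 uint8, red, green, blue), "range_z" (384x512 float32, m along the optical axis (not along the pixel's ray), 0 where there is no reading), "fx", "fy", "cx", "cy" (pixels), "R" (3x3) and "t" (3): a world point X has camera coordinates R X + t. Camera axes: x right, y down, z forward; pixel columns grow to the right and rows downward; lengths in m; the calibration is good to about 2 mm. A picture is of the moment at which its call begins.
- r.sign_off(): hands the job in; it is judged then, once.
Trained networks look in the newest picture that a camera, given by its name, has taken for a name from the list of things; names that differ only in an ending like _2 or _b are one class to them, and where a whole thing is asked for, a point or a joint stands for the part that bears it (a point fixed in the world has none). Each returns a list of dicts, best first, with "score" (0 to 1); they miss things now and then, are a little off and sometimes report something else, mostly with a low value. They report only what shows in the picture. A call takes as long as a camera call. They do not tell look-alikes from the thing itself.
- find_in(camera, name): "bbox" ([centre column, centre row, width, height] in pixels, round what is visible of it).
- silhouettes(camera, name): "region" (384x512 bool, what is visible of it) and "bbox" ([centre column, centre row, width, height] in pixels, round what is visible of it).
- landmark_of(camera, name): "centre" ([column, row] in pixels: a listed point, or the origin of a listed thing).
The state is a dict: "clock": time; "q": joint angles; "joint_velocities": joint speeds; "joint_torque": joint torques, N m; "ee_pos": TCP position; "tcp_rot": TCP orientation; "force": force on the tool from outside, world axes, zero at the start; "torque": the same for the moment, N m; "finger_gap": finger opening in m; "grip_force": force on a finger pad.
Only numpy, scipy, OpenCV 4.12 (cv2) and the standard library are available. Lean on these libraries where they do the work, as an engineer would, in place of code of your own. Each camera call takes 0.05 s, during which the arm holds its last target. There are 200 camera calls.

TASK

Slide the spindle lock grip all the way to its left-hand stop, then fit every feed wheel that is lying on the bench onto a spindle of the feeder: turn it until it drops over the keys and sits fully down on the deck, push a linchpin fully home through the spindle's cross hole above it, and swing the pin's sprung ring right over to the pin's tip so that it is closed. When all the wheels are locked on, slide the spindle lock grip all the way back to its right-hand stop; leave the screwdriver, spirit level and square where they are.

Things in the scene. Friction and masses are not known exactly. Their poses are not given: they have to be found in the camera images.
- feeder: Fixed bench feeder. Origin on the bench; x away from the robot, y left (turned by up to 0.2 rad). Grey deck x -45 to +95, y +-170, top at z 30 mm; upright steel spindles at (x 25, y +-100), a black block 14 mm high between them. In front (x -106 to -50) a 10 mm high apron carries the spindle lock slide, its track along y
- seat1 (a point): Centre of the left (+y) spindle's foot on the deck (z 30 mm): a wheel's origin comes here when fully down. Spindle 32 mm in diameter, coned top 118 mm above the bench. Two keys facing away from each other at the foot point along the feeder's +y and -y: 8 mm wide, out to 21 mm from the axis, from the deck up to z 52
- seat2 (a point): The same for the right (-y) spindle
- hole1 (a point): Middle of the left spindle's cross hole, z 91 mm. It runs right through along the feeder's x, 17 mm wide, 18 mm high; a pin may enter from either end
- hole2 (a point): The same for the right spindle
- lock (a joint): Spindle lock slide in m: 0 at its right-hand stop (the feeder's -y), 0.12 at its left-hand stop (+y). Stays where it is left; about 2 N of friction
- lock_top (a point): Top centre of the black lock grip, 64.5 mm above the bench; the grip is 28 (x) x 20 (y, the way it slides) x 40 mm high, on a track 40 mm wide whose top is at z 24
- wheel1: Feed wheel, 0.3 to 0.6 kg; one of the two wheels may be absent. Black tyre 110 mm in diameter, 28 mm high; round aluminium boss above it, 60 mm in diameter, to z 55. Origin: centre of the underside, z up. Bore 35 mm with four keyways 13 mm wide along +-x and +-y. Out of line with the keys it rests on them (underside z 52); in line it drops to the deck (z 30, boss top z 85)
- wheel2: The other feed wheel, the same as wheel1; any wheel fits any spindle
- pin1: Steel linchpin lying on the bench, 0.2 kg. Origin on the shank axis at the head's front face; 12 mm shank along +x, 70 mm long, coned tip. Head: base x 0 to -32, 22 wide, z -6 to +8, underside level with the shank's; on it a grip tab, x 0 to -22, 14 wide (y), up to z +30. Lying on the bench or a boss, origin 6 mm above it. Fully home, the tab meets the spindle and the base lies on the boss
- pin2: The other linchpin, the same; there are always two, any pin fits any spindle, and one stays spare when only one wheel is there
- pin1_mid (a point): Point on the shank 16 mm ahead of the pin's origin; in the middle of the cross hole when the pin is home
- pin2_mid (a point): Point on the shank 16 mm ahead of the pin's origin; in the middle of the cross hole when the pin is home
- ring1 (a joint): Angle in rad of pin1's sprung wire ring about a cross axle (along pin y) at pin x -28, z 0: 0 open (leaning back behind the head, 42 degrees above level; starts so), 0.83 upright, 2.4 closed (along the shank, its end bar 8 mm beyond the tip). An over-centre spring (under 0.15 N m) snaps it open below about 1.2 rad and closed above
- ring2 (a joint): The same for pin2
- ring1_end (a point): Middle of the ring's end bar, 106 mm from its axle. The ring is a loop of 6 mm wire: two arms at pin y +-25 mm that close in over the last 36 mm to the end bar
- ring2_end (a point): Middle of the ring's end bar, 106 mm from its axle. The ring is a loop of 6 mm wire: two arms at pin y +-25 mm that close in over the last 36 mm to the end bar
- driver: Bystander: screwdriver, 220 mm long, origin under its middle
- level: Bystander: yellow spirit level, 240 x 50 x 24 mm, origin under its middle
- square: Bystander: red triangular square, about 140 mm, origin under the middle of its thick edge
There are look-alikes about, which are no part of the job. Leave any blue or red look-alike of the wheel2 alone. What is shaped like the pin2 but blue is not meant.

How it is judged:
By the outcome, as a careful person would: the job done as asked, in the order asked, and still so for the second after the job is handed in, with the robot touching nothing.
Of wheel1, wheel2 only 1 to 2 are there at a start; the rules pass over those that are not, and their reading is None.
At some moment in a run one of wheel1, wheel2, pin1, pin2 may be knocked a few centimetres aside while the robot is not near it.
It also fails if it takes over 210 s, if anything falls off the work surface, if the arm or the gripper's body presses on something with over 40 N, if the wrist force passes 120 N, or if a joint passes its speed limit or range.

## Working session

There is one attempt and no reset: what is moved stays moved. The work goes in short steps, Python scripts to look and compute and a shell command to move; the robot and the scene stay as the last step left them, time stands still between calls to the robot, and variables do not carry over. Pictures are saved under pics/ and viewed, at most 14 in all, crops included, and the job is handed in when it is done.

```bash
mkdir -p pics; ls; python3 - <<'E'
from plant import r,camera,find_in,silhouettes,landmark_of
import cv2,numpy as np
s=r.get_state();print({k:np.round(v,3).tolist() for k,v in s.items()})
for c in("scene","top"):
    d=camera(c);cv2.imwrite(f"pics/{c}0.png",cv2.resize(d["color"][:,:,::-1],(800,600)))
    def w(u,v):
        u0,v0=int(np.clip(u,0,511)),int(np.clip(v,0,383));z=d["range_z"][v0,u0]
        return np.round(d["R"].T@(np.array([(u-d["cx"])/d["fx"]*z,(v-d["cy"])/d["fy"]*z,z])-d["t"]),3)
    print(c,d["fx"],"campos",np.round(-d["R"].T@d["t"],3))
    for n in["seat1","seat2","hole1","hole2","lock_top","wheel1","wheel2","pin1","pin2","pin1_mid","ring1_end","feeder"]:
        print(n,[(np.round(x["centre"]).tolist(),round(x["score"],2),w(*x["centre"]).tolist()) for x in landmark_of(c,n)])
E
```

```text
pics
{'clock': 0.0, 'q': [-1.279, 0.412, -0.013, 1.597, 0.006, 1.134, -0.082], 'joint_velocities': [-0.001, 0.001, 0.001, -0.001, 0.001, -0.001, 0.001], 'joint_torque': [-0.001, -60.063, 0.682, -29.943, 0.014, 0.01, 0.0], 'ee_pos': [0.22, 0.585, 0.303], 'tcp_rot': [-0.0, 0.179, 0.984, -0.001], 'force': [0.074, -0.487, -0.635], 'torque': [-0.019, -0.02, -0.012], 'grip_force': 0.0, 'finger_gap': 0.085}
scene 462.68157861203906 campos [1.211 0.485 1.181]
seat1 [([272.0, 241.0], 0.79, [0.639, 0.125, 0.067]), ([210.0, 202.0], 0.7, [0.65, -0.076, 0.114]), ([208.0, 217.0], 0.56, [0.659, -0.086, 0.044])]
seat2 [([272.0, 241.0], 0.79, [0.639, 0.125, 0.067]), ([210.0, 202.0], 0.7, [0.65, -0.076, 0.114]), ([208.0, 217.0], 0.56, [0.659, -0.086, 0.044])]
hole1 [([206.0, 202.0], 0.78, [0.659, -0.083, 0.119]), ([267.0, 232.0], 0.73, [0.645, 0.114, 0.114])]
hole2 [([206.0, 202.0], 0.78, [0.659, -0.083, 0.119]), ([267.0, 232.0], 0.73, [0.645, 0.114, 0.114])]
lock_top [([242.0, 228.0], 0.73, [0.638, 0.023, 0.045]), ([252.0, 193.0], 0.42, [0.527, -0.018, 0.064])]
wheel1 [([162.0, 193.0], 0.96, [0.665, 
[... 1821 characters left out ...]
pin1 [([218.0, 203.0], 0.8, [0.437, 0.101, 0.002]), ([284.0, 206.0], 0.69, [0.423, -0.126, 0.011]), ([147.0, 169.0], 0.64, [0.549, 0.336, 0.04]), ([183.0, 245.0], 0.57, [0.295, 0.214, 0.015]), ([357.0, 185.0], 0.28, [0.495, -0.386, -0.003])]
pin2 [([218.0, 203.0], 0.8, [0.437, 0.101, 0.002]), ([284.0, 206.0], 0.69, [0.423, -0.126, 0.011]), ([147.0, 169.0], 0.64, [0.549, 0.336, 0.04]), ([183.0, 245.0], 0.57, [0.295, 0.214, 0.015]), ([357.0, 185.0], 0.28, [0.495, -0.386, -0.003])]
pin1_mid [([214.0, 145.0], 0.58, [0.618, 0.104, 0.084]), ([224.0, 205.0], 0.5, [0.427, 0.077, 0.014])]
ring1_end [([190.0, 205.0], 0.44, [0.432, 0.198, -0.004])]
feeder [([240.0, 153.0], 0.74, [0.603, 0.021, 0.034])]
```

View pics/scene0.png

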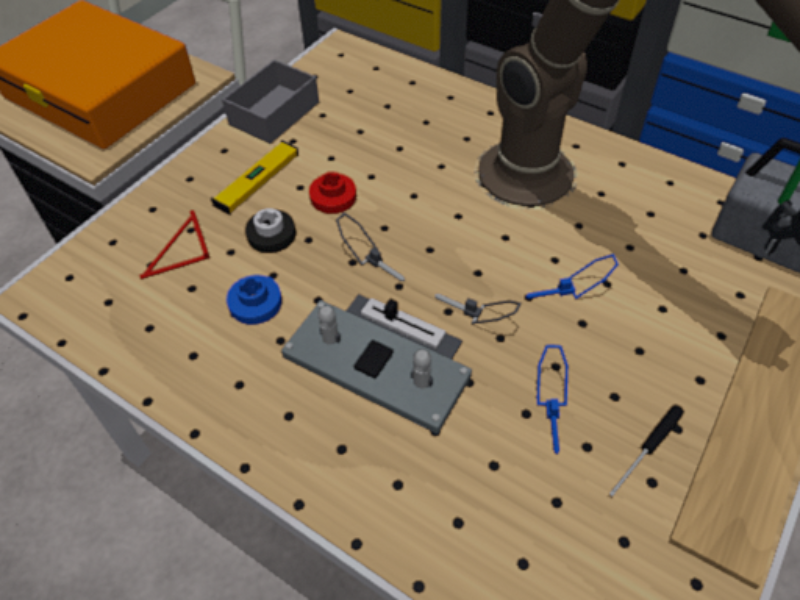

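View pics/top0.png

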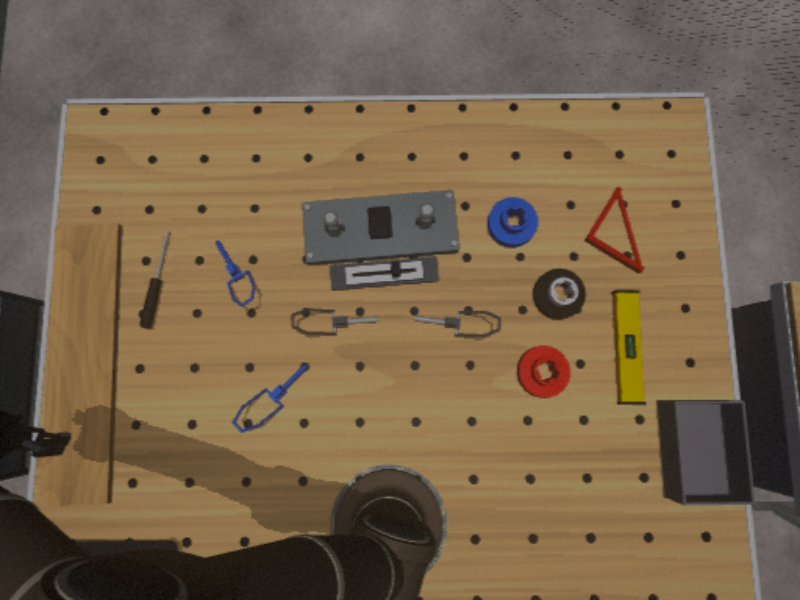

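Top view, in 512-px pixels. The wanted things are the black wheel (358,187), steel pin A (218,205, tip right), steel pin B (290,206, tip left) and the lock grip (254,172). Look-alikes to leave alone are the blue wheel (328,142), red wheel (348,238), and blue pins (152,175) and (172,254). There is only one black wheel, so I'll put it on the right spindle. Next I'll fit the geometry from depth and crop the wheel and pin B to check the choice.

```bash
cat > h.py <<'E'
from plant import r,camera,find_in,silhouettes,landmark_of
import cv2,numpy as np
def cloud(d):
    v,u=np.mgrid[:384,:512];z=d["range_z"]
    P=np.stack([(u-d["cx"])/d["fx"]*z,(v-d["cy"])/d["fy"]*z,z],-1)
    P=(P-d["t"])@d["R"]; P[z==0]=9
    return P
def proj(d,X):
    c=d["R"]@np.array(X)+d["t"];return np.array([c[0]/c[2]*d["fx"]+d["cx"],c[1]/c[2]*d["fy"]+d["cy"]])
def box(P,x0,x1,y0,y1,z0,z1):
    return (P[...,0]>x0)&(P[...,0]<x1)&(P[...,1]>y0)&(P[...,1]<y1)&(P[...,2]>z0)&(P[...,2]<z1)
def tool():
    from scipy.spatial.transform import Rotation as R
    s=r.get_state();q=s["tcp_rot"];return s,np.array(s["ee_pos"]),R.from_quat([q[1],q[2],q[3],q[0]]).as_matrix()
def togo(target,ydir=None):
    """world TCP target, world heading (rad) of tool y; prints turn about tool z (5deg units), shift in tool axes AFTER the turn (75 mm units)"""
    s,p,M=tool(); n=0
    if ydir is not None:
        a=np.arctan2(M[1,1],M[0,1]); n=(ydir-a+np.pi/2)%np.pi-np.pi/2   # world turn
    c,sn=np.cos(n),np.sin(n);M2=np.array([[c,-sn,0],[sn,c,0],[0,0,1]])@M
    print("rz(5deg units)",round(-np.degrees(n)/5,2),"shift",np.round(M2.T@(np.array(target)-p)/.075,3),"q7",round(s["q"][6],2),"tilt",np.round(M[:,2],3))
E
python3 - <<'E'
from h import *
for c in("top","scene"):
    d=camera(c);P=cloud(d)
    m=box(P,.5,.75,-.2,.25,.025,.036)
    rc=cv2.minAreaRect((P[m][:,:2]*1000).astype(np.float32));print(c,"deck",m.sum(),np.round(rc[0],1),np.round(rc[1],1),round(rc[2],2))
    m=box(P,.55,.7,-.15,.18,.1,.125)
    for s in(1,-1):
        q=P[m&((P[...,1]>0.01)==(s>0))];print("spindle",len(q),np.round(np.median(q,0),3),np.round(q.min(0),3),np.round(q.max(0),3))
    q=P[box(P,.48,.56,-.12,.12,.055,.07)];print("grip",len(q),np.round(q.mean(0),4))
    for n,b in dict(boss=(.4,.58,-.42,-.25,.048,.06),tyre=(.4,.58,-.42,-.25,.02,.032)).items():
        q=P[box(P,*b)];cc,rad=cv2.minEnclosingCircle((q[:,:2]*1000).astype(np.float32));print(n,len(q),np.round(cc,1),round(rad,1),round(np.median(q[:,2]),4))
    for n,y0,y1 in(("A",.0,.24),("B",-.25,-.01)):
        q=P[box(P,.38,.47,y0,y1,.025,.04)];print(n,"tab",len(q),np.round(np.median(q,0),4),np.round(q.min(0),3),np.round(q.max(0),3))
        m=box(P,.38,.47,y0,y1,.007,.03);q=P[m];print("  low",len(q),np.round(q.min(0),3),np.round(q.max(0),3))
    if c=="top":
        im=d["color"][:,:,::-1]
        a=cv2.resize(im[165:225,180:260],(640,480),interpolation=2)[:,:0]
        w=cv2.resize(im[165:210,335:380],(400,400),interpolation=cv2.INTER_CUBIC)
        p=cv2.resize(im[190:225,262:325],(720,400)[:2],interpolation=cv2.INTER_CUBIC)
        cv2.imwrite("pics/crop1.png",np.hstack([w,cv2.resize(p,(400,400*35//63)) if 0 else cv2.copyMakeBorder(cv2.resize(p,(400,222)),89,89,0,0,0)]))
E
```

```text
top deck 3375 [610.6   8.7] [195.4 339.2] 3.7
spindle 84 [0.627 0.108 0.116] [0.614 0.095 0.101] [0.644 0.125 0.122]
spindle 80 [ 0.642 -0.088  0.117] [ 0.629 -0.105  0.1  ] [ 0.66  -0.075  0.123]
grip 51 [ 0.5339 -0.0234  0.0643]
boss 145 [ 483.1 -380. ] 30.3 0.0553
tyre 452 [ 482.8 -379.9] 54.9 0.0285
A tab 44 [0.4289 0.103  0.0348] [0.399 0.086 0.025] [0.451 0.144 0.04 ]
  low 143 [0.381 0.003 0.007] [0.47  0.215 0.029]
B tab 48 [ 0.4233 -0.1465  0.0353] [ 0.389 -0.192  0.026] [ 0.445 -0.129  0.04 ]
  low 138 [ 0.39  -0.248  0.007] [ 0.465 -0.062  0.03 ]
scene deck 4032 [612.1   9.2] [196.6 341.7] 4.47
spindle 109 [0.635 0.114 0.116] [0.615 0.094 0.1  ] [0.647 0.127 0.123]
spindle 100 [ 0.651 -0.084  0.116] [ 0.633 -0.103  0.1  ] [ 0.662 -0.073  0.123]
grip 59 [ 0.5385 -0.021   0.0641]
boss 135 [ 482.2 -378.5] 33.2 0.0547
tyre 331 [ 484.  -378.5] 57.1 0.0283
A tab 59 [0.4313 0.1044 0.0343] [0.398 0.084 0.025] [0.453 0.147 0.04 ]
  low 203 [0.387 0.01  0.007] [0.469 0.237 0.029]
B tab 61 [ 0.427  -0.1485  0.0344] [ 0.391 -0.202  0.025] [ 0.452 -0.128  0.04 ]
  low 179 [ 0.381 -0.249  0.007] [ 0.467 -0.017  0.03 ]
```

View pics/crop1.png

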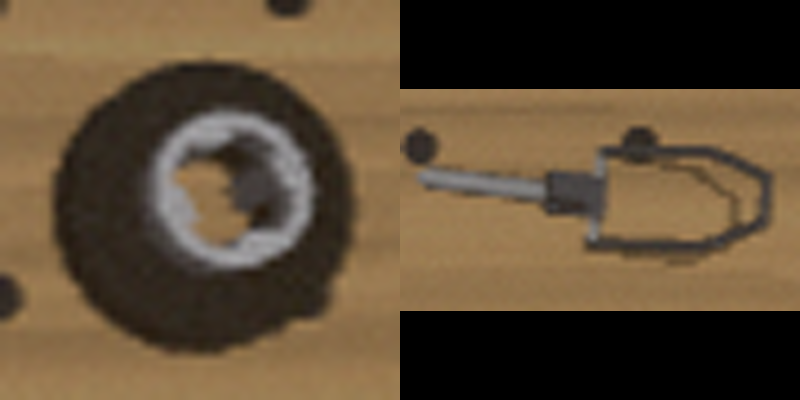

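The crop confirms the black tyre with an aluminium boss, and a steel pin (B) with its tip to the left. Feeder yaw is about 4.4°, seat2 is near (0.6455,-0.089), and the grip is 35 mm from its right stop. Next I'll work out the move to the lock grip and the keyway angle.

```bash
python3 - <<'E'
from h import *
togo([.536,-.022,.3],np.radians(94.4))
th=np.radians(np.arange(0,360,3))
for c in("top","scene"):
    d=camera(c);hsv=cv2.cvtColor(d["color"],cv2.COLOR_RGB2HSV).astype(float)
    f=(hsv[...,2]/255)*(1-hsv[...,1]/255)
    z=0
    for R in(.0195,.0205,.0215):
        uv=np.array([proj(d,[.483+R*np.cos(t),-.3795+R*np.sin(t),.055]) for t in th]).astype(np.float32)
        z=z+cv2.remap(f.astype(np.float32),uv[:,0].reshape(1,-1),uv[:,1].reshape(1,-1),1)[0]
    F=np.sum(z*np.exp(-4j*th)); print(c,"bright phase deg",np.degrees(np.angle(F))/4,"keyway",np.degrees(np.angle(-F))/4,abs(F)/np.sum(z))
E
```

```text
rz(5deg units) -5.0 shift [-3.579 -8.392  0.052] q7 -0.08 tilt [-0. -0. -1.]
top bright phase deg -17.865931754749187 keyway 27.134068245250813 0.17022229248897672
scene bright phase deg -16.450307435688973 keyway 28.54969256431103 0.09861680168306747
```

```bash
python3 -m crank '[{"rz":-1},{"rz":-1},{"rz":-1},{"rz":-1},{"rz":-1},{"x":-0.256,"y":-0.6},{"x":-0.256,"y":-0.6},{"x":-0.256,"y":-0.6},{"x":-0.256,"y":-0.6},{"x":-0.256,"y":-0.6},{"x":-0.256,"y":-0.6},{"x":-0.256,"y":-0.6},{"x":-0.256,"y":-0.6},{"x":-0.256,"y":-0.6},{"x":-0.256,"y":-0.6},{"x":-0.256,"y":-0.6},{"x":-0.256,"y":-0.6},{"x":-0.256,"y":-0.6},{"x":-0.256,"y":-0.6}]' 1; python3 -c "
from h import *
togo([.536,-.022,.112],np.radians(94.4))"
```

```text
rz(5deg units) -5.0 shift [-3.579 -8.392  2.559] q7 -0.08 tilt [ 0. -0. -1.]$[0]: bad value
```

```bash
python3 -m crank '[{"x":0,"y":0,"z":0,"rx":0,"ry":0,"rz":-1},{"x":0,"y":0,"z":0,"rx":0,"ry":0,"rz":-1},{"x":0,"y":0,"z":0,"rx":0,"ry":0,"rz":-1},{"x":0,"y":0,"z":0,"rx":0,"ry":0,"rz":-1},{"x":0,"y":0,"z":0,"rx":0,"ry":0,"rz":-1},{"x":-0.256,"y":-0.6,"z":0,"rx":0,"ry":0,"rz":0},{"x":-0.256,"y":-0.6,"z":0,"rx":0,"ry":0,"rz":0},{"x":-0.256,"y":-0.6,"z":0,"rx":0,"ry":0,"rz":0},{"x":-0.256,"y":-0.6,"z":0,"rx":0,"ry":0,"rz":0},{"x":-0.256,"y":-0.6,"z":0,"rx":0,"ry":0,"rz":0},{"x":-0.256,"y":-0.6,"z":0,"rx":0,"ry":0,"rz":0},{"x":-0.256,"y":-0.6,"z":0,"rx":0,"ry":0,"rz":0},{"x":-0.256,"y":-0.6,"z":0,"rx":0,"ry":0,"rz":0},{"x":-0.256,"y":-0.6,"z":0,"rx":0,"ry":0,"rz":0},{"x":-0.256,"y":-0.6,"z":0,"rx":0,"ry":0,"rz":0},{"x":-0.256,"y":-0.6,"z":0,"rx":0,"ry":0,"rz":0},{"x":-0.256,"y":-0.6,"z":0,"rx":0,"ry":0,"rz":0},{"x":-0.256,"y":-0.6,"z":0,"rx":0,"ry":0,"rz":0},{"x":-0.256,"y":-0.6,"z":0,"rx":0,"ry":0,"rz":0}]' 1; python3 -c "
from h import *
togo([.536,-.022,.112],np.radians(94.4))"
```

```text
clock: 3.88
ee_pos: [0.5369, -0.024, 0.3042]
tcp_rot: [0.0, -0.038, 0.999, 0.0]
force: [0.8, 0.8, 0.9]
finger_gap: 0.0854
grip_force: 0.0
rz(5deg units) 0.0 shift [0.011 0.027 2.562] q7 1.69 tilt [ 0.001  0.    -1.   ]
```

```bash
python3 -m crank '[{"x":0,"y":0.03,"z":0.64,"rx":0,"ry":0,"rz":0},{"x":0,"y":0,"z":0.64,"rx":0,"ry":0,"rz":0},{"x":0,"y":0,"z":0.64,"rx":0,"ry":0,"rz":0},{"x":0,"y":0,"z":0.5,"rx":0,"ry":0,"rz":0},{"x":0,"y":0,"z":0.14,"rx":0,"ry":0,"rz":0}]' 1; python3 -m crank '[{"x":0,"y":0,"z":0,"rx":0,"ry":0,"rz":0},{"x":0,"y":0,"z":0,"rx":0,"ry":0,"rz":0},{"x":0,"y":0,"z":0,"rx":0,"ry":0,"rz":0},{"x":0,"y":0,"z":0,"rx":0,"ry":0,"rz":0},{"x":0,"y":0,"z":0,"rx":0,"ry":0,"rz":0}]' -1
python3 -m crank '[{"x":0,"y":0.3,"z":0,"rx":0,"ry":0,"rz":0},{"x":0,"y":0.3,"z":0,"rx":0,"ry":0,"rz":0},{"x":0,"y":0.3,"z":0,"rx":0,"ry":0,"rz":0},{"x":0,"y":0.15,"z":0,"rx":0,"ry":0,"rz":0}]' -
```

```text
clock: 4.5
ee_pos: [0.5349, -0.0204, 0.1099]
tcp_rot: [-0.002, -0.038, 0.999, -0.0]
force: [-0.0, 0.3, 0.0]
finger_gap: 0.0856
grip_force: 0.0
clock: 5.12
ee_pos: [0.5367, -0.0203, 0.1131]
tcp_rot: [0.001, -0.038, 0.999, 0.0]
force: [-1.5, 0.4, 6.5]
finger_gap: 0.0189
grip_force: 58.4
clock: 5.62
ee_pos: [0.5307, 0.059, 0.1131]
tcp_rot: [0.001, -0.039, 0.999, 0.0]
force: [-0.8, -2.9, 6.0]
finger_gap: 0.0188
grip_force: 59.7
```

```bash
Z='{"x":0,"y":0,"z":0,"rx":0,"ry":0,"rz":0}'; python3 -m crank '[{"x":0,"y":0.06,"z":0,"rx":0,"ry":0,"rz":0},{"x":0,"y":0,"z":0,"rx":0,"ry":0,"rz":0}]' -; python3 -m crank '[{"x":0,"y":0.05,"z":0,"rx":0,"ry":0,"rz":0},{"x":0,"y":0,"z":0,"rx":0,"ry":0,"rz":0}]' -;python3 -m crank '[{"x":0,"y":0.04,"z":0,"rx":0,"ry":0,"rz":0},{"x":0,"y":0,"z":0,"rx":0,"ry":0,"rz":0}]' -
```

```text
clock: 5.88
ee_pos: [0.5304, 0.0634, 0.1131]
tcp_rot: [0.001, -0.039, 0.999, 0.0]
force: [-1.5, 0.9, 6.6]
finger_gap: 0.0192
grip_force: 59.7
clock: 6.12
ee_pos: [0.5302, 0.0655, 0.1131]
tcp_rot: [0.001, -0.038, 0.999, -0.0]
force: [-0.4, -3.6, 6.5]
finger_gap: 0.0189
grip_force: 59.9
clock: 6.38
ee_pos: [0.5302, 0.0658, 0.1131]
tcp_rot: [0.001, -0.037, 0.999, -0.002]
force: [0.3, -10.2, 6.7]
finger_gap: 0.0189
grip_force: 60.0
```

```bash
python3 -m crank '[{"x":0,"y":-0.02,"z":0,"rx":0,"ry":0,"rz":0},{"x":0,"y":0,"z":0,"rx":0,"ry":0,"rz":0},{"x":0,"y":0,"z":0,"rx":0,"ry":0,"rz":0},{"x":0,"y":0,"z":-0.6,"rx":0,"ry":0,"rz":0},{"x":0,"y":0,"z":-0.7,"rx":0,"ry":0,"rz":0},{"x":0,"y":0,"z":-0.7,"rx":0,"ry":0,"rz":0}]' 1; python3 -c "
from h import *
for c in('top','scene'):
    P=cloud(camera(c))
    q=P[box(P,.48,.58,-.12,.15,.055,.07)];print('grip',len(q),np.round(np.median(q,0),4))
    for n,b in dict(boss=(.4,.58,-.45,-.25,.048,.06),tyre=(.4,.58,-.45,-.25,.02,.032)).items():
        q=P[box(P,*b)];cc,rad=cv2.minEnclosingCircle((q[:,:2]*1000).astype(np.float32));print(n,len(q),np.round(cc,1),round(rad,1))
togo([.483,-.3795,.25])"
```

```text
clock: 7.12
ee_pos: [0.529, 0.0682, 0.2634]
tcp_rot: [-0.0, -0.039, 0.999, 0.0]
force: [0.6, 0.5, 0.1]
finger_gap: 0.0855
grip_force: 0.0
grip 0 [nan nan nan]
boss 145 [ 482.2 -379.6] 30.1
tyre 509 [ 482.7 -379.6] 55.0
grip 63 [0.5327 0.0647 0.0639]
boss 135 [ 483.  -378.8] 32.6
tyre 344 [ 485.5 -379.2] 57.2
rz(5deg units) -0.0 shift [ 1.108 -5.905  0.21 ] q7 1.53 tilt [ 0.009  0.003 -1.   ]
  return _methods._mean(a, axis=axis, dtype=dtype,
  ret = um.true_divide(
```

```bash
python3 -m crank '[{"x":0.111,"y":-0.59,"z":0.02,"rx":0,"ry":0,"rz":0},{"x":0.111,"y":-0.59,"z":0.02,"rx":0,"ry":0,"rz":0},{"x":0.111,"y":-0.59,"z":0.02,"rx":0,"ry":0,"rz":0},{"x":0.111,"y":-0.59,"z":0.02,"rx":0,"ry":0,"rz":0},{"x":0.111,"y":-0.59,"z":0.02,"rx":0,"ry":0,"rz":0},{"x":0.111,"y":-0.59,"z":0.02,"rx":0,"ry":0,"rz":0},{"x":0.111,"y":-0.59,"z":0.02,"rx":0,"ry":0,"rz":0},{"x":0.111,"y":-0.59,"z":0.02,"rx":0,"ry":0,"rz":0},{"x":0.111,"y":-0.59,"z":0.02,"rx":0,"ry":0,"rz":0},{"x":0.111,"y":-0.59,"z":0.02,"rx":0,"ry":0,"rz":0},{"x":0,"y":0,"z":0,"rx":0,"ry":0,"rz":0}]' 1; python3 -c "
from h import *
togo([.483,-.3795,.102])"
```

```text
clock: 8.6
ee_pos: [0.4782, -0.3834, 0.2461]
tcp_rot: [-0.001, -0.036, 0.999, -0.001]
force: [-0.3, -0.6, -0.5]
finger_gap: 0.0854
grip_force: 0.0
rz(5deg units) -0.0 shift [-0.07   0.05   1.921] q7 2.45 tilt [-0.002 -0.002 -1.   ]
```

```bash
python3 -m crank '[{"x":-0.065,"y":0.05,"z":0.6,"rx":0,"ry":0,"rz":0},{"x":0,"y":0,"z":0.6,"rx":0,"ry":0,"rz":0},{"x":0,"y":0,"z":0.5,"rx":0,"ry":0,"rz":0},{"x":0,"y":0,"z":0.22,"rx":0,"ry":0,"rz":0},{"x":0,"y":0,"z":0,"rx":0,"ry":0,"rz":0}]' 1; python3 -m crank '[{"x":0,"y":0,"z":0,"rx":0,"ry":0,"rz":0},{"x":0,"y":0,"z":0,"rx":0,"ry":0,"rz":0},{"x":0,"y":0,"z":0,"rx":0,"ry":0,"rz":0},{"x":0,"y":0,"z":0,"rx":0,"ry":0,"rz":0}]' -1; python3 -m crank '[{"x":0,"y":0,"z":-0.3,"rx":0,"ry":0,"rz":0},{"x":0,"y":0,"z":-0.6,"rx":0,"ry":0,"rz":0},{"x":0,"y":0,"z":-0.6,"rx":0,"ry":0,"rz":0},{"x":0,"y":0,"z":-0.5,"rx":0,"ry":0,"rz":0},{"x":0,"y":0,"z":0,"rx":0,"ry":0,"rz":0}]' -; python3 -c "
from h import *
togo([.6455,-.089,.25],np.radians(94.4-23.6))"
```

```text
clock: 9.22
ee_pos: [0.4846, -0.3748, 0.1021]
tcp_rot: [-0.001, -0.039, 0.999, 0.001]
force: [0.1, 0.2, 1.7]
finger_gap: 0.0855
grip_force: 0.0
clock: 9.72
ee_pos: [0.4857, -0.3765, 0.1053]
tcp_rot: [0.002, -0.038, 0.999, -0.001]
force: [-1.5, 0.2, 6.2]
finger_gap: 0.0577
grip_force: 63.8
clock: 10.35
ee_pos: [0.4857, -0.3766, 0.2568]
tcp_rot: [0.003, -0.038, 0.999, -0.002]
force: [-0.6, 0.4, -3.7]
finger_gap: 0.0573
grip_force: 66.1
rz(5deg units) 4.71 shift [-0.751  4.323  0.08 ] q7 2.43 tilt [ 0.006 -0.003 -1.   ]
```

```bash
python3 -m crank '[{"x":0,"y":0,"z":0,"rx":0,"ry":0,"rz":0.94},{"x":0,"y":0,"z":0,"rx":0,"ry":0,"rz":0.94},{"x":0,"y":0,"z":0,"rx":0,"ry":0,"rz":0.94},{"x":0,"y":0,"z":0,"rx":0,"ry":0,"rz":0.94},{"x":0,"y":0,"z":0,"rx":0,"ry":0,"rz":0.95},{"x":-0.075,"y":0.432,"z":0,"rx":0,"ry":0,"rz":0},{"x":-0.075,"y":0.432,"z":0,"rx":0,"ry":0,"rz":0},{"x":-0.075,"y":0.432,"z":0,"rx":0,"ry":0,"rz":0},{"x":-0.075,"y":0.432,"z":0,"rx":0,"ry":0,"rz":0},{"x":-0.075,"y":0.432,"z":0,"rx":0,"ry":0,"rz":0},{"x":-0.075,"y":0.432,"z":0,"rx":0,"ry":0,"rz":0},{"x":-0.075,"y":0.432,"z":0,"rx":0,"ry":0,"rz":0},{"x":-0.075,"y":0.432,"z":0,"rx":0,"ry":0,"rz":0},{"x":-0.075,"y":0.432,"z":0,"rx":0,"ry":0,"rz":0},{"x":-0.075,"y":0.432,"z":0,"rx":0,"ry":0,"rz":0},{"x":0,"y":0,"z":0,"rx":0,"ry":0,"rz":0}]' -; python3 -c "
from h import *
togo([.6455,-.089,.25],np.radians(94.4-23.6))
for c in('top','scene'):
    d=camera(c);P=cloud(d)
    q=P[box(P,.55,.75,-.18,.0,.1,.2)]
    for z0,z1 in((.165,.182),(.14,.165)):
        k=q[(q[:,2]>z0)&(q[:,2]<z1)]; print(c,len(k),np.round(np.median(k,0),3),k.min(0).round(3),k.max(0).round(3))
    if c=='scene': cv2.imwrite('pics/s2.png',cv2.resize(d['color'][150:270,130:290,::-1],(800,600),interpolation=cv2.INTER_CUBIC))
"
```

```text
clock: 12.35
ee_pos: [0.6448, -0.0836, 0.251]
tcp_rot: [-0.001, 0.164, 0.986, 0.001]
force: [-0.6, 0.2, -3.6]
finger_gap: 0.0575
grip_force: 66.0
rz(5deg units) 0.07 shift [-0.033 -0.064  0.013] q7 1.54 tilt [-0.002  0.002 -1.   ]
top 53 [ 0.619 -0.128  0.174] [ 0.598 -0.137  0.166] [ 0.638 -0.115  0.178]
top 8 [ 0.604 -0.124  0.156] [ 0.597 -0.135  0.149] [ 0.62  -0.116  0.165]
scene 592 [ 0.665 -0.067  0.175] [ 0.589 -0.142  0.165] [ 0.697 -0.031  0.182]
scene 140 [ 0.677 -0.051  0.156] [ 0.613 -0.121  0.145] [ 0.697 -0.032  0.165]
```

View pics/s2.png

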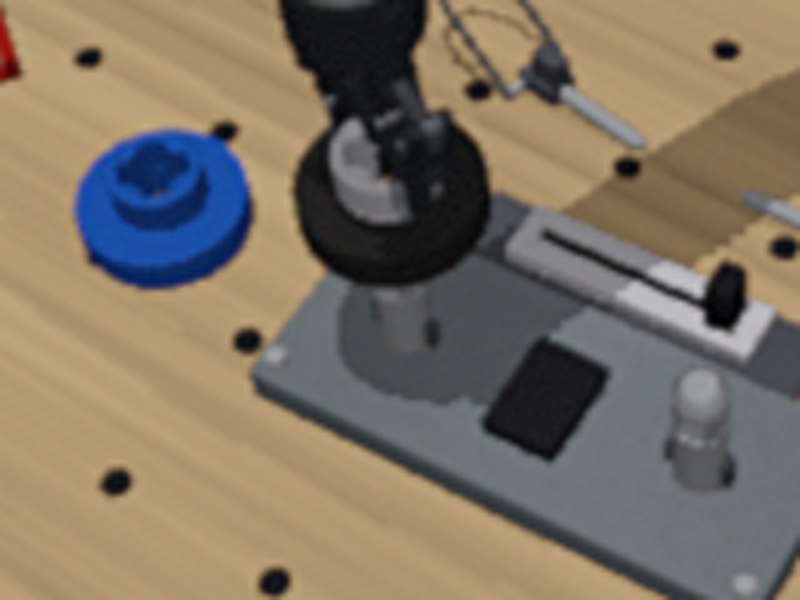

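```bash
python3 -c "
from h import *
E=[]
for i in range(4):
    d=camera('scene');P=cloud(d);s,p,M=tool();E.append(p)
    k=P[box(P,.55,.75,-.18,.0,.168,.181)]
    h=cv2.convexHull((k[:,:2]*1000).astype(np.float32))[:,0]
    from scipy.optimize import least_squares
    f=least_squares(lambda a:np.hypot(*(h-a[:2]).T)-a[2],[644,-87,55],loss='soft_l1').x
    cc,rad=cv2.minEnclosingCircle(h);print(np.round(cc,1),round(rad,1),f.round(1),p.round(4))
E=np.mean(E,0);print(E.round(4)); print('tool x',M[:,0].round(3),'y',M[:,1].round(3))
"
```

```text
[642.9 -88.7] 55.9 [642.5 -87.9  54.6] [ 0.6434 -0.0888  0.252 ]
[642.4 -89.5] 57.0 [642.  -88.7  54.9] [ 0.6434 -0.0892  0.2523]
[642.4 -90. ] 55.8 [641.9 -89.4  54.8] [ 0.6435 -0.0894  0.2525]
[643.2 -89.5] 56.2 [642.1 -89.4  54.6] [ 0.6436 -0.0893  0.2527]
[ 0.6435 -0.0892  0.2524]
tool x [-0.944  0.33   0.   ] y [ 0.33   0.944 -0.   ]
```

```bash
python3 -m crank '[{"x":-0.05,"y":0.018,"z":0,"rx":0,"ry":0,"rz":0},{"x":0,"y":0,"z":0.2,"rx":0,"ry":0,"rz":0},{"x":0,"y":0,"z":0.2,"rx":0,"ry":0,"rz":0},{"x":0,"y":0,"z":0.1,"rx":0,"ry":0,"rz":0},{"x":0,"y":0,"z":0,"rx":0,"ry":0,"rz":0},{"x":0,"y":0,"z":0,"rx":0,"ry":0,"rz":0}]' -;python3 -m crank '[{"x":0,"y":0,"z":0.07,"rx":0,"ry":0,"rz":0},{"x":0,"y":0,"z":0.07,"rx":0,"ry":0,"rz":0},{"x":0,"y":0,"z":0,"rx":0,"ry":0,"rz":0}]' -
```

```text
clock: 13.4
ee_pos: [0.6484, -0.0881, 0.2157]
tcp_rot: [0.0, 0.166, 0.986, -0.0]
force: [-0.9, 0.1, -4.3]
finger_gap: 0.0573
grip_force: 66.0
clock: 13.78
ee_pos: [0.6479, -0.0878, 0.2043]
tcp_rot: [-0.001, 0.166, 0.986, -0.0]
force: [0.4, -0.9, -3.3]
finger_gap: 0.0572
grip_force: 66.0
```

```bash
python3 -m crank '[{"x":0,"y":0,"z":0.1,"rx":0,"ry":0,"rz":0},{"x":0,"y":0,"z":0.1,"rx":0,"ry":0,"rz":0},{"x":0,"y":0,"z":0,"rx":0,"ry":0,"rz":0}]' -;python3 -m crank '[{"x":0,"y":0,"z":0.1,"rx":0,"ry":0,"rz":0},{"x":0,"y":0,"z":0.1,"rx":0,"ry":0,"rz":0},{"x":0,"y":0,"z":0.1,"rx":0,"ry":0,"rz":0},{"x":0,"y":0,"z":0,"rx":0,"ry":0,"rz":0}]' -
```

```text
clock: 14.15
ee_pos: [0.6477, -0.0878, 0.1889]
tcp_rot: [-0.001, 0.166, 0.986, -0.0]
force: [-0.6, -0.4, -3.5]
finger_gap: 0.057
grip_force: 66.0
clock: 14.65
ee_pos: [0.6478, -0.0879, 0.1664]
tcp_rot: [-0.001, 0.166, 0.986, -0.0]
force: [0.7, 0.2, -3.2]
finger_gap: 0.0574
grip_force: 66.0
```

```bash
python3 -m crank '[{"x":0,"y":0,"z":0.1,"rx":0,"ry":0,"rz":0},{"x":0,"y":0,"z":0.08,"rx":0,"ry":0,"rz":0},{"x":0,"y":0,"z":0,"rx":0,"ry":0,"rz":0}]' -;python3 -m crank '[{"x":0,"y":0,"z":0.05,"rx":0,"ry":0,"rz":0},{"x":0,"y":0,"z":0,"rx":0,"ry":0,"rz":0}]' -
```

```text
clock: 15.02
ee_pos: [0.6492, -0.0885, 0.1569]
tcp_rot: [0.001, 0.167, 0.986, 0.001]
force: [-5.4, 0.4, 18.9]
finger_gap: 0.0577
grip_force: 68.3
clock: 15.28
ee_pos: [0.6494, -0.0887, 0.1564]
tcp_rot: [0.002, 0.167, 0.986, 0.001]
force: [-15.3, 3.2, 43.0]
finger_gap: 0.0573
grip_force: 70.6
```

```bash
python3 -m crank '[{"x":0.015,"y":0,"z":-0.04,"rx":0,"ry":0,"rz":0},{"x":0,"y":0,"z":0,"rx":0,"ry":0,"rz":0.5},{"x":0,"y":0,"z":0,"rx":0,"ry":0,"rz":0.5},{"x":0,"y":0,"z":0,"rx":0,"ry":0,"rz":0}]' -;python3 -m crank '[{"x":0,"y":0,"z":0,"rx":0,"ry":0,"rz":0.5},{"x":0,"y":0,"z":0,"rx":0,"ry":0,"rz":0.5},{"x":0,"y":0,"z":0,"rx":0,"ry":0,"rz":0.5},{"x":0,"y":0,"z":0,"rx":0,"ry":0,"rz":0}]' -
```

```text
clock: 15.78
ee_pos: [0.6491, -0.0884, 0.1569]
tcp_rot: [0.003, 0.21, 0.978, 0.001]
force: [-3.5, 0.6, 20.0]
finger_gap: 0.0571
grip_force: 68.3
clock: 16.27
ee_pos: [0.6488, -0.0889, 0.1566]
tcp_rot: [0.003, 0.273, 0.962, 0.0]
force: [-3.8, -1.3, 18.4]
finger_gap: 0.0574
grip_force: 68.3
```

Turn back past the start and search on the other side.

```bash
python3 -m crank '[{"x":0,"y":0,"z":0,"rx":0,"ry":0,"rz":-0.8},{"x":0,"y":0,"z":0,"rx":0,"ry":0,"rz":-0.8},{"x":0,"y":0,"z":0,"rx":0,"ry":0,"rz":-0.8},{"x":0,"y":0,"z":0,"rx":0,"ry":0,"rz":-0.5},{"x":0,"y":0,"z":0,"rx":0,"ry":0,"rz":0}]' -;python3 -m crank '[{"x":0,"y":0,"z":0,"rx":0,"ry":0,"rz":-0.4},{"x":0,"y":0,"z":0,"rx":0,"ry":0,"rz":-0.4},{"x":0,"y":0,"z":0,"rx":0,"ry":0,"rz":0}]' -;python3 -m crank '[{"x":0,"y":0,"z":0,"rx":0,"ry":0,"rz":-0.4},{"x":0,"y":0,"z":0,"rx":0,"ry":0,"rz":-0.4},{"x":0,"y":0,"z":0,"rx":0,"ry":0,"rz":0}]' -
```

```text
clock: 16.9
ee_pos: [0.6493, -0.0879, 0.157]
tcp_rot: [0.003, 0.149, 0.989, 0.001]
force: [-2.7, 0.5, 19.6]
finger_gap: 0.0574
grip_force: 68.4
clock: 17.27
ee_pos: [0.6493, -0.0877, 0.157]
tcp_rot: [0.003, 0.114, 0.993, 0.001]
force: [-3.2, 2.5, 20.4]
finger_gap: 0.0574
grip_force: 68.3
clock: 17.65
ee_pos: [0.6494, -0.0875, 0.157]
tcp_rot: [0.003, 0.08, 0.997, 0.001]
force: [-4.1, 2.5, 20.1]
finger_gap: 0.057
grip_force: 68.3
```

No drop yet, and I see why: my keyway phase had the wrong sign. The keyways are at about -28°, so the tool heading should be about 36.8°, which is roughly +8.8 units of rz from here.

```bash
python3 -m crank '[{"x":0,"y":0,"z":-0.1,"rx":0,"ry":0,"rz":0},{"x":0,"y":0,"z":0,"rx":0,"ry":0,"rz":1},{"x":0,"y":0,"z":0,"rx":0,"ry":0,"rz":1},{"x":0,"y":0,"z":0,"rx":0,"ry":0,"rz":1},{"x":0,"y":0,"z":0,"rx":0,"ry":0,"rz":1},{"x":0,"y":0,"z":0,"rx":0,"ry":0,"rz":1},{"x":0,"y":0,"z":0,"rx":0,"ry":0,"rz":1},{"x":0,"y":0,"z":0,"rx":0,"ry":0,"rz":1},{"x":0,"y":0,"z":0,"rx":0,"ry":0,"rz":1},{"x":0,"y":0,"z":0,"rx":0,"ry":0,"rz":0.8},{"x":0,"y":0,"z":0,"rx":0,"ry":0,"rz":0}]' -;python3 -m crank '[{"x":0,"y":0,"z":0.08,"rx":0,"ry":0,"rz":0},{"x":0,"y":0,"z":0.04,"rx":0,"ry":0,"rz":0},{"x":0,"y":0,"z":0.04,"rx":0,"ry":0,"rz":0},{"x":0,"y":0,"z":0,"rx":0,"ry":0,"rz":0}]' -
```

```text
clock: 19.02
ee_pos: [0.6469, -0.0875, 0.1601]
tcp_rot: [-0.0, 0.447, 0.894, -0.0]
force: [0.6, 0.3, -3.1]
finger_gap: 0.0576
grip_force: 66.1
clock: 19.52
ee_pos: [0.647, -0.0877, 0.1483]
tcp_rot: [-0.0, 0.447, 0.894, -0.0]
force: [-0.2, -0.8, -3.9]
finger_gap: 0.0573
grip_force: 66.0
```

Dropped past the keys. Lower the remaining 13 mm.

```bash
python3 -m crank '[{"x":0,"y":0,"z":0.08,"rx":0,"ry":0,"rz":0},{"x":0,"y":0,"z":0.07,"rx":0,"ry":0,"rz":0},{"x":0,"y":0,"z":0.03,"rx":0,"ry":0,"rz":0},{"x":0,"y":0,"z":0,"rx":0,"ry":0,"rz":0}]' -;python3 -m crank '[{"x":0,"y":0,"z":0.03,"rx":0,"ry":0,"rz":0},{"x":0,"y":0,"z":0,"rx":0,"ry":0,"rz":0}]' -
```

```text
clock: 20.02
ee_pos: [0.647, -0.0877, 0.1354]
tcp_rot: [-0.0, 0.448, 0.894, 0.0]
force: [-2.8, -0.3, 1.9]
finger_gap: 0.0573
grip_force: 66.5
clock: 20.27
ee_pos: [0.647, -0.0877, 0.1353]
tcp_rot: [-0.0, 0.447, 0.894, 0.001]
force: [-9.0, 2.5, 20.1]
finger_gap: 0.0576
grip_force: 68.3
```

```bash
python3 -m crank '[{"x":0,"y":0,"z":-0.03,"rx":0,"ry":0,"rz":0},{"x":0,"y":0,"z":0,"rx":0,"ry":0,"rz":0},{"x":0,"y":0,"z":0,"rx":0,"ry":0,"rz":0},{"x":0,"y":0,"z":-0.4,"rx":0,"ry":0,"rz":0},{"x":0,"y":0,"z":-0.6,"rx":0,"ry":0,"rz":0},{"x":0,"y":0,"z":-0.6,"rx":0,"ry":0,"rz":0},{"x":0,"y":0,"z":0,"rx":0,"ry":0,"rz":0}]' 1; python3 - <<'E'
from h import *
ims=[]
for c in('top','scene'):
    d=camera(c);P=cloud(d)
    b=P[box(P,.58,.72,-.16,-.02,.08,.09)];print(c,'boss z',len(b),np.median(b,0).round(4))
    for z0,z1 in((.031,.041),):
        m=box(P,.38,.47,-.25,-.01,z0,z1); k=P[m]; print('tab',len(k),np.round(k,3).tolist() if len(k)<20 else (k.mean(0).round(4),k.min(0).round(3),k.max(0).round(3)))
    f=P[box(P,.38,.47,-.145,-.02,.006,.02)]
    l=cv2.fitLine(f[:,:2].astype(np.float32),cv2.DIST_HUBER,0,.01,.01).ravel();print('shank',len(f),l.round(4),np.degrees(np.arctan2(l[1],l[0])),f.min(0).round(3),f.max(0).round(3))
    ims.append(cv2.resize(d['color'][(190 if c=='top' else 155):,:,::-1][:35 if c=='top' else 35,(262 if c=='top' else 210):][:,:63],(800,300 if 0 else 290),interpolation=cv2.INTER_CUBIC))
cv2.imwrite('pics/pin.png',np.vstack(ims))
togo([.425,-.1475,.25],np.radians(-5.5))
E
```

```text
clock: 21.15
ee_pos: [0.6488, -0.0884, 0.2589]
tcp_rot: [0.003, 0.448, 0.894, 0.001]
force: [0.6, 0.1, -0.4]
finger_gap: 0.0854
grip_force: 0.0
top boss z 46 [ 0.633  -0.1091  0.0852]
tab 41 (array([ 0.4218, -0.152 ,  0.0364]), array([ 0.389, -0.192,  0.032]), array([ 0.443, -0.128,  0.041]))
shank 88 [ 0.1906  0.9817  0.4254 -0.1047] 79.01399 [ 0.387 -0.144  0.006] [ 0.438 -0.021  0.017]
scene boss z 163 [ 0.6556 -0.0772  0.0856]
tab 46 (array([ 0.4227, -0.155 ,  0.0364]), array([ 0.389, -0.195,  0.031]), array([ 0.449, -0.126,  0.041]))
shank 112 [ 0.1209  0.9927  0.4305 -0.1091] 83.05605 [ 0.384 -0.144  0.006] [ 0.467 -0.026  0.02 ]
rz(5deg units) 8.47 shift [-1.081 -2.871  0.066] q7 1.03 tilt [ 0.  0. -1.]
```

View pics/pin.png

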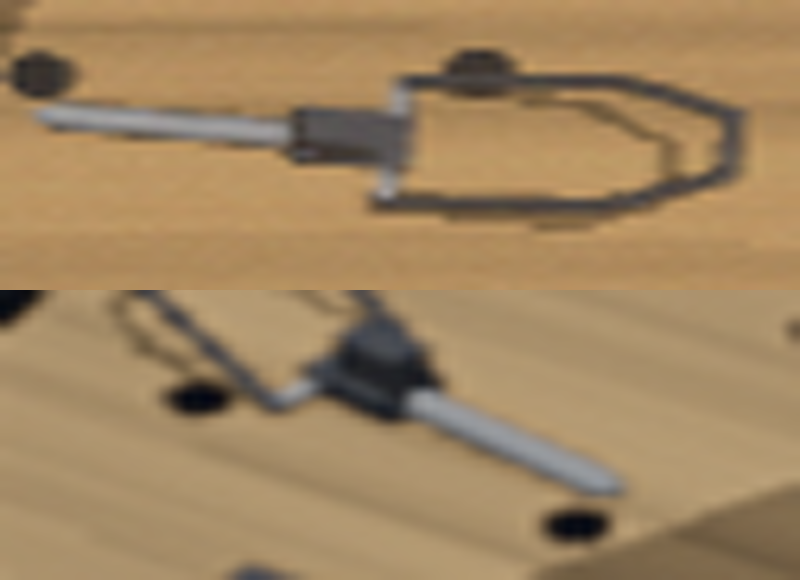

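```bash
cat >> h.py <<'E'
def ray(d,u,v,z):
    o=-d["R"].T@d["t"];w=d["R"].T@np.array([(u-d["cx"])/d["fx"],(v-d["cy"])/d["fy"],1]);return o+w*(z-o[2])/w[2]
E
python3 - <<'E'
from h import *
for c,h,t in(('top',(284.8,205.8),(265.1,204.1)),('scene',(242.7,167.7),(258.8,179.1))):
    d=camera(c);a,b=ray(d,*h,.006),ray(d,*t,.006);u=(b-a)/np.linalg.norm(b-a)
    print(c,a.round(4),b.round(4),np.linalg.norm(b-a).round(4),np.degrees(np.arctan2(u[1],u[0])).round(1),'tab centre',((a+b)/2-.046*u).round(4))
E
```

```text
top [ 0.4243 -0.1301  0.006 ] [ 0.4309 -0.0626  0.006 ] 0.0678 84.4 tab centre [ 0.4231 -0.1421  0.006 ]
scene [ 0.4216 -0.1296  0.006 ] [ 0.433  -0.0575  0.006 ] 0.073 81.0 tab centre [ 0.4201 -0.1389  0.006 ]
```

```bash
python3 -m crank '[{"x":0,"y":0,"z":0,"rx":0,"ry":0,"rz":0.96},{"x":0,"y":0,"z":0,"rx":0,"ry":0,"rz":0.96},{"x":0,"y":0,"z":0,"rx":0,"ry":0,"rz":0.96},{"x":0,"y":0,"z":0,"rx":0,"ry":0,"rz":0.96},{"x":0,"y":0,"z":0,"rx":0,"ry":0,"rz":0.96},{"x":0,"y":0,"z":0,"rx":0,"ry":0,"rz":0.96},{"x":0,"y":0,"z":0,"rx":0,"ry":0,"rz":0.96},{"x":0,"y":0,"z":0,"rx":0,"ry":0,"rz":0.96},{"x":0,"y":0,"z":0,"rx":0,"ry":0,"rz":0.96},{"x":-0.21,"y":-0.58,"z":0,"rx":0,"ry":0,"rz":0},{"x":-0.21,"y":-0.58,"z":0,"rx":0,"ry":0,"rz":0},{"x":-0.21,"y":-0.58,"z":0,"rx":0,"ry":0,"rz":0},{"x":-0.21,"y":-0.58,"z":0,"rx":0,"ry":0,"rz":0},{"x":-0.21,"y":-0.58,"z":0,"rx":0,"ry":0,"rz":0},{"x":0,"y":0,"z":0,"rx":0,"ry":0,"rz":0},{"x":0,"y":0,"z":0,"rx":0,"ry":0,"rz":0},{"x":0,"y":0,"z":0,"rx":0,"ry":0,"rz":0}]' 1; python3 -c "
from h import *
camera('top')
togo([.4222,-.141,.09],np.radians(-6.5))"
```

```text
clock: 23.48
ee_pos: [0.4231, -0.1415, 0.255]
tcp_rot: [0.0, 0.745, 0.667, -0.0]
force: [1.3, 0.2, 0.7]
finger_gap: 0.0855
grip_force: 0.0
rz(5deg units) 0.04 shift [ 0.009 -0.011  2.199] q7 0.42 tilt [-0.    -0.001 -1.   ]
```

```bash
python3 -m crank '[{"x":0,"y":-0.01,"z":0.6,"rx":0,"ry":0,"rz":0},{"x":0,"y":0,"z":0.6,"rx":0,"ry":0,"rz":0},{"x":0,"y":0,"z":0.6,"rx":0,"ry":0,"rz":0},{"x":0,"y":0,"z":0.4,"rx":0,"ry":0,"rz":0},{"x":0,"y":0,"z":0,"rx":0,"ry":0,"rz":0}]' 1; python3 -m crank '[{"x":0,"y":0,"z":0,"rx":0,"ry":0,"rz":0},{"x":0,"y":0,"z":0,"rx":0,"ry":0,"rz":0},{"x":0,"y":0,"z":0,"rx":0,"ry":0,"rz":0},{"x":0,"y":0,"z":0,"rx":0,"ry":0,"rz":0},{"x":0,"y":0,"z":0,"rx":0,"ry":0,"rz":0}]' -1; python3 -m crank '[{"x":0,"y":0,"z":-0.3,"rx":0,"ry":0,"rz":0},{"x":0,"y":0,"z":-0.6,"rx":0,"ry":0,"rz":0},{"x":0,"y":0,"z":-0.6,"rx":0,"ry":0,"rz":0},{"x":0,"y":0,"z":-0.5,"rx":0,"ry":0,"rz":0},{"x":0,"y":0,"z":0,"rx":0,"ry":0,"rz":0},{"x":0,"y":0,"z":0,"rx":0,"ry":0,"rz":0}]' -; python3 - <<'E'
from h import *
d=camera('scene');P=cloud(d)
s,p,M=tool()
u=proj(d,p-[0,0,.09]);print(u)
x0,y0=int(u[0])-60,int(u[1])-45
cv2.imwrite('pics/held.png',cv2.resize(d['color'][y0:y0+90,x0:x0+120,::-1],(800,600),interpolation=cv2.INTER_CUBIC));print(x0,y0)
togo([.55,-.095,.25],np.radians(-85.6))
E
```

```text
clock: 24.15
ee_pos: [0.4205, -0.1418, 0.0883]
tcp_rot: [-0.002, 0.745, 0.667, -0.002]
force: [-0.4, -0.0, -0.3]
finger_gap: 0.0853
grip_force: 0.0
clock: 24.78
ee_pos: [0.422, -0.1415, 0.0908]
tcp_rot: [0.0, 0.745, 0.667, 0.001]
force: [-0.6, 1.9, 8.8]
finger_gap: 0.0125
grip_force: 58.5
clock: 25.52
ee_pos: [0.421, -0.141, 0.2394]
tcp_rot: [-0.001, 0.745, 0.667, 0.0]
force: [-1.0, 0.1, -2.1]
finger_gap: 0.0124
grip_force: 59.6
[237.7964298  136.13115195]
177 91
rz(5deg units) 15.85 shift [ 1.764 -0.481 -0.144] q7 0.47 tilt [-0.002  0.001 -1.   ]
```

View pics/held.png

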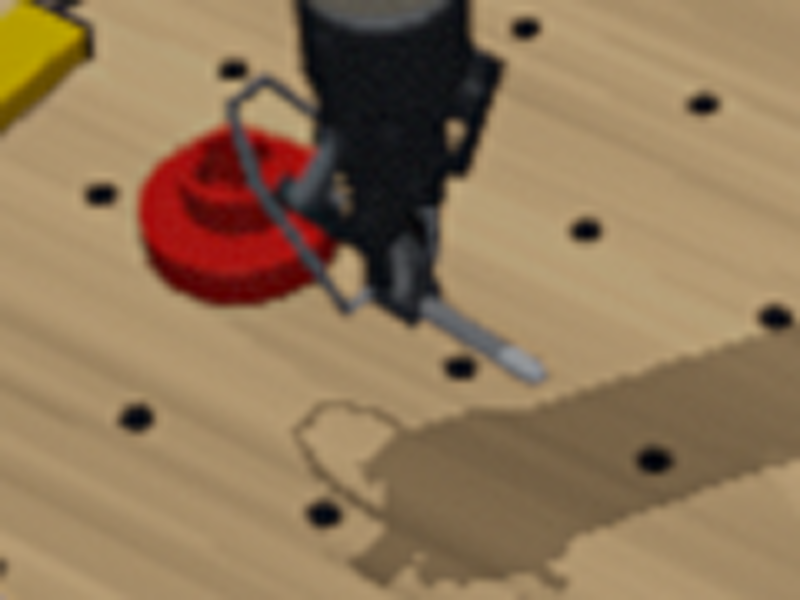

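```bash
python3 -m crank '[{"x":0,"y":0,"z":0,"rx":0,"ry":0,"rz":0.99},{"x":0,"y":0,"z":0,"rx":0,"ry":0,"rz":0.99},{"x":0,"y":0,"z":0,"rx":0,"ry":0,"rz":0.99},{"x":0,"y":0,"z":0,"rx":0,"ry":0,"rz":0.99},{"x":0,"y":0,"z":0,"rx":0,"ry":0,"rz":0.99},{"x":0,"y":0,"z":0,"rx":0,"ry":0,"rz":0.99},{"x":0,"y":0,"z":0,"rx":0,"ry":0,"rz":0.99},{"x":0,"y":0,"z":0,"rx":0,"ry":0,"rz":0.99},{"x":0,"y":0,"z":0,"rx":0,"ry":0,"rz":0.99},{"x":0,"y":0,"z":0,"rx":0,"ry":0,"rz":0.99},{"x":0,"y":0,"z":0,"rx":0,"ry":0,"rz":0.99},{"x":0,"y":0,"z":0,"rx":0,"ry":0,"rz":0.99},{"x":0,"y":0,"z":0,"rx":0,"ry":0,"rz":0.99},{"x":0,"y":0,"z":0,"rx":0,"ry":0,"rz":0.99},{"x":0,"y":0,"z":0,"rx":0,"ry":0,"rz":0.99},{"x":0,"y":0,"z":0,"rx":0,"ry":0,"rz":0.99},{"x":0,"y":0,"z":0,"rx":0,"ry":0,"rz":0},{"x":0,"y":0,"z":0,"rx":0,"ry":0,"rz":0}]' -; python3 -c "
from h import *
camera('top');camera('top')
togo([.529,-.097,.178],np.radians(-85.6))"
```

```text
clock: 27.82
ee_pos: [0.4211, -0.1418, 0.2396]
tcp_rot: [0.0, 0.999, 0.039, -0.001]
force: [-0.2, 0.3, -2.8]
finger_gap: 0.0122
grip_force: 59.5
rz(5deg units) 0.02 shift [ 1.478 -0.484  0.824] q7 -0.61 tilt [-0.001 -0.    -1.   ]
```

```bash
python3 -m crank '[{"x":0.35,"y":-0.12,"z":0,"rx":0,"ry":0,"rz":0},{"x":0.35,"y":-0.12,"z":0,"rx":0,"ry":0,"rz":0},{"x":0.35,"y":-0.12,"z":0.2,"rx":0,"ry":0,"rz":0},{"x":0.35,"y":-0.12,"z":0.3,"rx":0,"ry":0,"rz":0},{"x":0.07,"y":0,"z":0.3,"rx":0,"ry":0,"rz":0},{"x":0,"y":0,"z":0,"rx":0,"ry":0,"rz":0},{"x":0,"y":0,"z":0,"rx":0,"ry":0,"rz":0}]' -; python3 - <<'E'
from h import *
d=camera('top');cv2.imwrite('pics/a.png',0*d['color'])
t=d['color'];d=camera('scene');s,p,M=tool();print(p.round(4))
P=cloud(d)
a=proj(d,[.60,-.09,.09]);x0,y0=int(a[0])-50,int(a[1])-38
b=proj(camera('top'),[.60,-.09,.09]);X,Y=int(b[0])-50,int(b[1])-38
im=np.hstack([cv2.resize(d['color'][y0:y0+75,x0:x0+50*2][:,:,::-1],(400,300),interpolation=cv2.INTER_CUBIC)])
im=np.vstack([cv2.resize(d['color'][y0:y0+76,x0:x0+100,::-1],(740,560)[:2],interpolation=cv2.INTER_CUBIC)])
cv2.imwrite('pics/ins.png',im);print(x0,y0,740/100)
k=P[box(P,.56,.66,-.13,-.06,.078+.005,.105)];print(len(k))
E
```

```text
clock: 28.8
ee_pos: [0.5284, -0.0978, 0.1808]
tcp_rot: [0.0, 0.999, 0.038, 0.0]
force: [0.4, -0.5, -1.7]
finger_gap: 0.0126
grip_force: 59.4
[ 0.5287 -0.0976  0.1811]
167 155 7.4
153
```

View pics/ins.png

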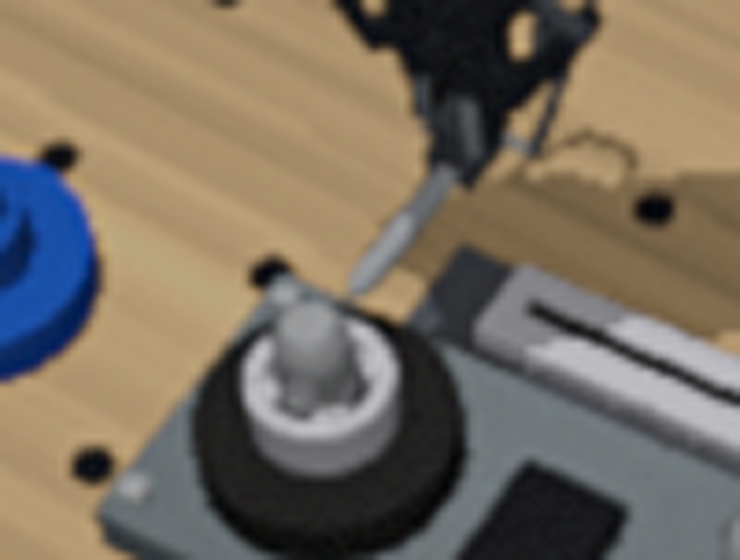

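```bash
python3 - <<'E'
from h import *
d=camera('scene')
a,b=ray(d,226.5,179.3,.096),ray(d,215,193.9,.096);print(a.round(4),b.round(4),np.degrees(np.arctan2(b[1]-a[1],b[0]-a[0])))
ex=np.array([np.cos(.0775),np.sin(.0775)]);ey=np.array([-ex[1],ex[0]])
for s in((.6475,-.088),(.646,-.088)):
    for q in(a,b,tool()[1]): print(s,((q[:2]-s)@ex).round(4),((q[:2]-s)@ey).round(4))
P=cloud(d);k=P[box(P,.6,.69,-.13,-.05,.1,.122)];print(k.min(0).round(4),k.max(0).round(4),len(k))
E
```

```text
[ 0.5463 -0.0973  0.096 ] [ 0.6093 -0.093   0.096 ] 3.834979782526046
(0.6475, -0.088) -0.1016 -0.0014
(0.6475, -0.088) -0.0385 -0.0021
(0.6475, -0.088) -0.1191 -0.0002
(0.646, -0.088) -0.1001 -0.0015
(0.646, -0.088) -0.037 -0.0022
(0.646, -0.088) -0.1176 -0.0003
[ 0.6009 -0.103   0.1007] [ 0.6617 -0.0727  0.1216] 104
```

```bash
python3 -m crank '[{"x":0,"y":-0.016,"z":0.04,"rx":0,"ry":0,"rz":0},{"x":0,"y":0,"z":0,"rx":0,"ry":0,"rz":0},{"x":0.15,"y":0,"z":0,"rx":0,"ry":0,"rz":0},{"x":0.1,"y":0,"z":0,"rx":0,"ry":0,"rz":0},{"x":0.1,"y":0,"z":0,"rx":0,"ry":0,"rz":0},{"x":0,"y":0,"z":0,"rx":0,"ry":0,"rz":0}]' -; python3 -m crank '[{"x":0.1,"y":0,"z":0,"rx":0,"ry":0,"rz":0},{"x":0.1,"y":0,"z":0,"rx":0,"ry":0,"rz":0},{"x":0.1,"y":0,"z":0,"rx":0,"ry":0,"rz":0},{"x":0,"y":0,"z":0,"rx":0,"ry":0,"rz":0}]' -
```

```text
clock: 29.75
ee_pos: [0.5553, -0.0941, 0.177]
tcp_rot: [0.0, 0.999, 0.039, 0.0]
force: [-0.5, 0.0, -2.3]
finger_gap: 0.0127
grip_force: 59.4
clock: 30.25
ee_pos: [0.5778, -0.0922, 0.1771]
tcp_rot: [0.0, 0.999, 0.039, 0.0]
force: [-0.2, 0.1, -2.8]
finger_gap: 0.0124
grip_force: 59.4
```

```bash
python3 -m crank '[{"x":0.15,"y":0,"z":0,"rx":0,"ry":0,"rz":0},{"x":0.15,"y":0,"z":0,"rx":0,"ry":0,"rz":0},{"x":0.12,"y":0,"z":0,"rx":0,"ry":0,"rz":0},{"x":0,"y":0,"z":0,"rx":0,"ry":0,"rz":0}]' -; python3 -m crank '[{"x":0.06,"y":0,"z":0,"rx":0,"ry":0,"rz":0},{"x":0,"y":0,"z":0,"rx":0,"ry":0,"rz":0}]' -;  python3 -m crank '[{"x":0.05,"y":0,"z":0,"rx":0,"ry":0,"rz":0},{"x":0,"y":0,"z":0,"rx":0,"ry":0,"rz":0}]' -
```

```text
clock: 30.75
ee_pos: [0.6093, -0.0898, 0.177]
tcp_rot: [0.0, 0.999, 0.039, 0.0]
force: [0.3, -0.4, -2.7]
finger_gap: 0.0131
grip_force: 59.4
clock: 31.0
ee_pos: [0.6132, -0.0895, 0.1771]
tcp_rot: [-0.0, 0.999, 0.039, 0.0]
force: [-0.2, 0.2, -3.6]
finger_gap: 0.0124
grip_force: 59.4
clock: 31.25
ee_pos: [0.6154, -0.0895, 0.1769]
tcp_rot: [-0.0, 0.999, 0.038, -0.002]
force: [-6.0, -1.1, 0.6]
finger_gap: 0.0126
grip_force: 59.9
```

```bash
python3 -m crank '[{"x":0.04,"y":0,"z":0,"rx":0,"ry":0,"rz":0},{"x":0,"y":0,"z":0,"rx":0,"ry":0,"rz":0}]' -;  python3 -m crank '[{"x":0,"y":0,"z":0.03,"rx":0,"ry":0,"rz":0},{"x":0,"y":0,"z":0,"rx":0,"ry":0,"rz":0}]' -; python3 - <<'E'
from h import *
d=camera('scene')
a=proj(d,[.64,-.09,.1]);x0,y0=int(a[0])-40,int(a[1])-30
cv2.imwrite('pics/ins2.png',cv2.resize(d['color'][y0:y0+60,x0:x0+80,::-1],(720,540),interpolation=cv2.INTER_CUBIC));print(x0,y0,9)
E
```

```text
clock: 31.5
ee_pos: [0.6159, -0.0896, 0.1765]
tcp_rot: [-0.001, 0.999, 0.038, -0.004]
force: [-15.8, -0.6, 5.5]
finger_gap: 0.0124
grip_force: 60.6
clock: 31.75
ee_pos: [0.6159, -0.0899, 0.1758]
tcp_rot: [-0.002, 0.999, 0.038, -0.004]
force: [-19.9, 1.7, 18.4]
finger_gap: 0.0125
grip_force: 62.4
169 170 9
```

View pics/ins2.png

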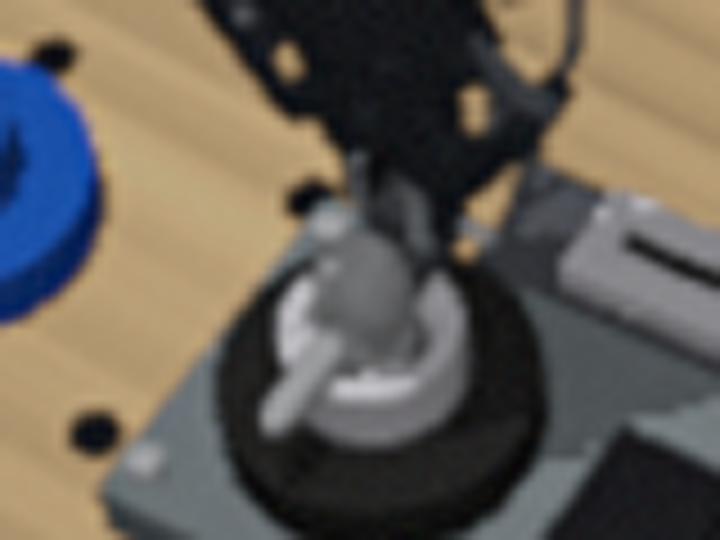

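```bash
python3 -m crank '[{"x":-0.03,"y":0,"z":-0.03,"rx":0,"ry":0,"rz":0},{"x":0,"y":0,"z":0,"rx":0,"ry":0,"rz":0}]' -;python3 -m crank '[{"x":0,"y":0,"z":0,"rx":0,"ry":0,"rz":0},{"x":0,"y":0,"z":0,"rx":0,"ry":0,"rz":0},{"x":0,"y":0,"z":0,"rx":0,"ry":0,"rz":0},{"x":0,"y":0,"z":0,"rx":0,"ry":0,"rz":0},{"x":0,"y":0,"z":-0.4,"rx":0,"ry":0,"rz":0},{"x":0,"y":0,"z":-0.6,"rx":0,"ry":0,"rz":0},{"x":0,"y":0,"z":-0.6,"rx":0,"ry":0,"rz":0},{"x":0,"y":0,"z":-0.6,"rx":0,"ry":0,"rz":0},{"x":0,"y":0,"z":0,"rx":0,"ry":0,"rz":0}]' 1; python3 - <<'E'
from h import *
d=camera('scene');P=cloud(d);S=np.array([.6465,-.088]);ex=np.array([.997,.0774]);ey=np.array([-.0774,.997])
p=ray(d,199,217.2,.091);print('tip along',(p[:2]-S)@ex,(p[:2]-S)@ey)
for c in('scene','top'):
    d=camera(c);P=cloud(d);f=np.stack([(P[...,:2]-S)@ex,(P[...,:2]-S)@ey,P[...,2]],-1)
    q=f[box(f,-.15,-.02,-.04,.04,.1,.19)];print(c,'ring/tab',len(q));print(q[q[:,2].argsort()][::6].round(3).tolist())
    q=f[box(f,.033,.08,-.015,.015,.08,.105)];print('tip',len(q),q.max(0).round(4) if len(q) else '')
togo(list(S-.13*ex)+[.25],np.radians(-85.6))
E
```

```text
clock: 32.05
ee_pos: [0.6155, -0.0896, 0.1768]
tcp_rot: [-0.0, 0.999, 0.038, -0.002]
force: [-8.4, -0.5, 1.0]
finger_gap: 0.0126
grip_force: 59.9
clock: 33.17
ee_pos: [0.6185, -0.0902, 0.3457]
tcp_rot: [0.0, 0.999, 0.039, 0.003]
force: [-0.2, -0.4, -0.7]
finger_gap: 0.0857
grip_force: 0.0
tip along 0.05137204984024058 0.0003122826448505515
scene ring/tab 206
[[-0.039, 0.015, 0.1], [-0.022, 0.008, 0.101], [-0.027, 0.005, 0.102], [-0.051, -0.027, 0.103], [-0.054, -0.026, 0.105], [-0.039, 0.005, 0.108], [-0.061, 0.026, 0.111], [-0.07, -0.025, 0.112], [-0.063, -0.027, 0.114], [-0.068, 0.025, 0.116], [-0.071, -0.028, 0.118], [-0.03, -0.009, 0.119], [-0.034, -0.007, 0.121], [-0.077, 0.02, 0.121], [-0.038, 0.003, 0.122], [-0.026, -0.002, 0.123], [-0.024, -0.004, 0.124], [-0.024, 0.003, 0.124], [-0.033, 0.001, 0.126], [-0.08, -0.026, 0.129], [-0.083, -0.024, 0.131], [-0.094, -0.027, 0.136], [-0.093, 0.022, 0.139], [-0.097, 0.02, 0.141], [-0.093, -0.026, 0.143], [-0.107, 0.021, 0.146], [-0.106, -0.023, 0.15], [-0.105, 0.019, 0.151], [-0.107, -0.02, 0.154], [-0.113, -0.019, 0.158], [-0.116, -0
[... 154 characters left out ...]
 139
[[-0.04, 0.009, 0.1], [-0.057, -0.025, 0.101], [-0.024, 0.008, 0.102], [-0.031, 0.005, 0.105], [-0.058, -0.028, 0.107], [-0.063, -0.027, 0.112], [-0.071, -0.029, 0.117], [-0.033, 0.003, 0.119], [-0.031, -0.007, 0.121], [-0.028, -0.007, 0.122], [-0.034, -0.003, 0.123], [-0.034, 0.0, 0.124], [-0.025, -0.004, 0.126], [-0.08, 0.024, 0.13], [-0.091, 0.025, 0.136], [-0.096, 0.023, 0.141], [-0.104, -0.026, 0.145], [-0.104, 0.021, 0.15], [-0.112, 0.019, 0.155], [-0.117, -0.017, 0.161], [-0.117, 0.013, 0.163], [-0.126, -0.01, 0.164], [-0.124, -0.013, 0.166], [-0.126, 0.002, 0.171]]
tip 13 [0.0461 0.0041 0.1001]
rz(5deg units) 0.01 shift [-1.343  0.021  1.219] q7 -0.86 tilt [-0.001  0.001 -1.   ]
```

```bash
python3 -m crank '[{"x":-0.6,"y":0.01,"z":0,"rx":0,"ry":0,"rz":0},{"x":-0.6,"y":0.01,"z":0,"rx":0,"ry":0,"rz":0},{"x":-0.65,"y":0,"z":0,"rx":0,"ry":0,"rz":0},{"x":0,"y":0,"z":0.6,"rx":0,"ry":0,"rz":0},{"x":0,"y":0,"z":0.6,"rx":0,"ry":0,"rz":0},{"x":0,"y":0,"z":0.4,"rx":0,"ry":0,"rz":0},{"x":0,"y":0,"z":0,"rx":0,"ry":0,"rz":0},{"x":0,"y":0,"z":0,"rx":0,"ry":0,"rz":0}]' -1; python3 -c "
from h import *
camera('top')
s=tool()[1]-[.6465,-.088,0];print(s@[.997,.0774,0],s@[-.0774,.997,0],s[2])"
```

```text
clock: 34.33
ee_pos: [0.4795, -0.1018, 0.2227]
tcp_rot: [0.0, 0.999, 0.038, -0.0]
force: [0.2, 0.8, 0.2]
finger_gap: -0.0001
grip_force: 0.0
-0.1673132446988557 -0.0008224820897151215 0.22302309901563064
```

```bash
python3 -m crank '[{"x":0.2,"y":0,"z":0,"rx":0,"ry":0,"rz":0},{"x":0.2,"y":0,"z":0,"rx":0,"ry":0,"rz":0},{"x":0.17,"y":0,"z":-0.14,"rx":0,"ry":0,"rz":0},{"x":0.17,"y":0,"z":-0.14,"rx":0,"ry":0,"rz":0},{"x":0.17,"y":0,"z":-0.07,"rx":0,"ry":0,"rz":0},{"x":0.17,"y":0,"z":-0.06,"rx":0,"ry":0,"rz":0},{"x":0.18,"y":0,"z":-0.03,"rx":0,"ry":0,"rz":0},{"x":0.18,"y":0,"z":-0.02,"rx":0,"ry":0,"rz":0}]' -;  python3 -m crank '[{"x":0.18,"y":0,"z":0.02,"rx":0,"ry":0,"rz":0},{"x":0.18,"y":0,"z":0.03,"rx":0,"ry":0,"rz":0},{"x":0.12,"y":0,"z":0.04,"rx":0,"ry":0,"rz":0},{"x":0.12,"y":0,"z":0.04,"rx":0,"ry":0,"rz":0},{"x":0.1,"y":0,"z":0.05,"rx":0,"ry":0,"rz":0},{"x":0.1,"y":0,"z":0.05,"rx":0,"ry":0,"rz":0},{"x":0,"y":0,"z":0,"rx":0,"ry":0,"rz":0},{"x":0,"y":0,"z":0,"rx":0,"ry":0,"rz":0}]' -; python3 - <<'E'
from h import *
d=camera('scene')
a=proj(d,[.64,-.09,.1]);x0,y0=int(a[0])-50,int(a[1])-40
cv2.imwrite('pics/ring.png',cv2.resize(d['color'][y0:y0+75,x0:x0+100,::-1],(720,540),interpolation=cv2.INTER_CUBIC));print(x0,y0,7.2)
E
```

```text
clock: 35.38
ee_pos: [0.588, -0.0928, 0.2565]
tcp_rot: [-0.0, 0.999, 0.039, -0.0]
force: [0.0, -0.1, 0.3]
finger_gap: 0.0002
grip_force: 0.3
clock: 36.38
ee_pos: [0.6466, -0.0886, 0.2394]
tcp_rot: [0.0, 0.999, 0.039, -0.0]
force: [0.0, -0.2, 0.5]
finger_gap: 0.0
grip_force: 0.0
159 160 7.2
```

View pics/ring.png

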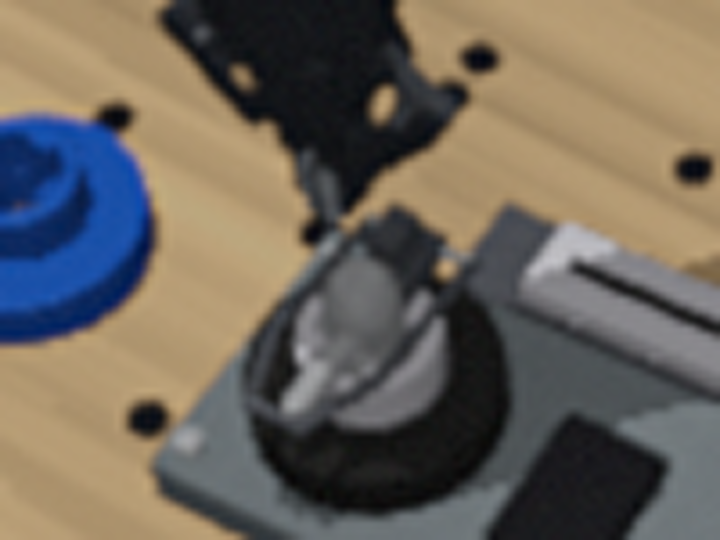

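```bash
python3 -m crank '[{"x":0,"y":0,"z":-0.5,"rx":0,"ry":0,"rz":0},{"x":-0.5,"y":0,"z":-0.3,"rx":0,"ry":0,"rz":0},{"x":-0.5,"y":-0.5,"z":0,"rx":0,"ry":0,"rz":0},{"x":-0.4,"y":-0.5,"z":0,"rx":0,"ry":0,"rz":0},{"x":0,"y":-0.5,"z":0,"rx":0,"ry":0,"rz":0},{"x":0,"y":-0.5,"z":0,"rx":0,"ry":0,"rz":0},{"x":0,"y":0,"z":0,"rx":0,"ry":0,"rz":0},{"x":0,"y":0,"z":0,"rx":0,"ry":0,"rz":0}]' 1; python3 - <<'E'
from h import *
S=np.array([.6465,-.088]);ex=np.array([.997,.0774]);ey=np.array([-.0774,.997])
for c in('scene','top'):
    d=camera(c);P=cloud(d);f=np.stack([(P[...,:2]-S)@ex,(P[...,:2]-S)@ey,P[...,2]],-1)
    q=f[box(f,.056,.09,-.02,.02,.07,.13)];print(c,'bar',len(q),q.mean(0).round(4) if len(q) else '')
    q=f[box(f,-.05,-.018,-.006,.006,.112,.13)];print('tab',len(q),q.min(0).round(4),q.max(0).round(4))
    q=f[box(f,.03,.054,-.05,.05,.045,.066)];print('tyre z',len(q),np.median(q[:,2]).round(4))
    q=P[box(P,.48,.58,-.12,.15,.055,.07)];print('grip',len(q),np.median(q,0).round(4))
togo([.531,.066,.112],np.radians(94.4))
E
```

```text
clock: 37.42
ee_pos: [0.5304, 0.0525, 0.2996]
tcp_rot: [-0.0, 0.999, 0.039, 0.0]
force: [-0.6, 0.4, 0.3]
finger_gap: 0.085
grip_force: 0.0
scene bar 22 [ 0.0616 -0.0007  0.095 ]
tab 34 [-0.0379 -0.0057  0.1121] [-0.018   0.006   0.1251]
tyre z 177 0.0577
grip 60 [0.5317 0.0636 0.0645]
top bar 16 [0.0602 0.0001 0.093 ]
tab 26 [-0.0394 -0.0046  0.1128] [-0.0181  0.0057  0.1254]
tyre z 71 0.0587
grip 48 [0.527  0.0619 0.065 ]
rz(5deg units) -0.02 shift [ 0.021 -0.19   2.502] q7 -1.12 tilt [ 0.  0. -1.]
```

```bash
python3 -m crank '[{"x":0.01,"y":-0.17,"z":0.3,"rx":0,"ry":0,"rz":0},{"x":0,"y":0,"z":0.6,"rx":0,"ry":0,"rz":0},{"x":0,"y":0,"z":0.6,"rx":0,"ry":0,"rz":0},{"x":0,"y":0,"z":0.6,"rx":0,"ry":0,"rz":0},{"x":0,"y":0,"z":0.4,"rx":0,"ry":0,"rz":0},{"x":0,"y":0,"z":0,"rx":0,"ry":0,"rz":0}]' 1; python3 -m crank '[{"x":0,"y":0,"z":0,"rx":0,"ry":0,"rz":0},{"x":0,"y":0,"z":0,"rx":0,"ry":0,"rz":0},{"x":0,"y":0,"z":0,"rx":0,"ry":0,"rz":0},{"x":0,"y":0,"z":0,"rx":0,"ry":0,"rz":0},{"x":0,"y":0,"z":0,"rx":0,"ry":0,"rz":0}]' -1
python3 -m crank '[{"x":0,"y":0.25,"z":0,"rx":0,"ry":0,"rz":0},{"x":0,"y":0.3,"z":0,"rx":0,"ry":0,"rz":0},{"x":0,"y":0.3,"z":0,"rx":0,"ry":0,"rz":0},{"x":0,"y":0.3,"z":0,"rx":0,"ry":0,"rz":0},{"x":0,"y":0.25,"z":0,"rx":0,"ry":0,"rz":0},{"x":0,"y":0.12,"z":0,"rx":0,"ry":0,"rz":0},{"x":0,"y":0,"z":0,"rx":0,"ry":0,"rz":0}]' -
```

```text
clock: 38.28
ee_pos: [0.5294, 0.0643, 0.1106]
tcp_rot: [0.001, 0.999, 0.037, -0.002]
force: [0.2, -1.0, -0.4]
finger_gap: 0.0856
grip_force: 0.0
clock: 38.9
ee_pos: [0.5306, 0.0654, 0.1128]
tcp_rot: [-0.0, 0.999, 0.038, 0.001]
force: [-1.3, -1.8, 6.6]
finger_gap: 0.019
grip_force: 58.6
clock: 39.78
ee_pos: [0.5393, -0.0491, 0.1128]
tcp_rot: [0.0, 0.999, 0.038, 0.001]
force: [-2.3, -1.6, 8.4]
finger_gap: 0.0193
grip_force: 59.9
```

```bash
python3 -m crank '[{"x":0,"y":0.06,"z":0,"rx":0,"ry":0,"rz":0},{"x":0,"y":0,"z":0,"rx":0,"ry":0,"rz":0}]' -;python3 -m crank '[{"x":0,"y":0.05,"z":0,"rx":0,"ry":0,"rz":0},{"x":0,"y":0,"z":0,"rx":0,"ry":0,"rz":0}]' -;python3 -m crank '[{"x":0,"y":0.03,"z":0,"rx":0,"ry":0,"rz":0},{"x":0,"y":0,"z":0,"rx":0,"ry":0,"rz":0}]' -
```

```text
clock: 40.02
ee_pos: [0.5395, -0.0526, 0.1128]
tcp_rot: [-0.0, 0.999, 0.038, 0.0]
force: [-3.4, -0.8, 10.0]
finger_gap: 0.0191
grip_force: 60.1
clock: 40.28
ee_pos: [0.5397, -0.0546, 0.1127]
tcp_rot: [-0.002, 0.999, 0.039, -0.0]
force: [-5.3, 5.2, 13.3]
finger_gap: 0.019
grip_force: 60.5
clock: 40.52
ee_pos: [0.5398, -0.055, 0.1127]
tcp_rot: [-0.003, 0.999, 0.04, -0.0]
force: [-5.0, 10.7, 17.6]
finger_gap: 0.019
grip_force: 61.0
```

```bash
python3 -m crank '[{"x":0,"y":-0.01,"z":0,"rx":0,"ry":0,"rz":0},{"x":0,"y":0,"z":0,"rx":0,"ry":0,"rz":0},{"x":0,"y":0,"z":0,"rx":0,"ry":0,"rz":0},{"x":0,"y":0,"z":0,"rx":0,"ry":0,"rz":0},{"x":0,"y":0,"z":-0.4,"rx":0,"ry":0,"rz":0},{"x":0,"y":0,"z":-0.6,"rx":0,"ry":0,"rz":0},{"x":0,"y":0,"z":-0.6,"rx":0,"ry":0,"rz":0},{"x":-0.5,"y":0,"z":-0.6,"rx":0,"ry":0,"rz":0},{"x":-0.5,"y":0,"z":0,"rx":0,"ry":0,"rz":0},{"x":0,"y":0,"z":0,"rx":0,"ry":0,"rz":0},{"x":0,"y":0,"z":0,"rx":0,"ry":0,"rz":0}]' 1; python3 - <<'E'
from h import *
S=np.array([.6465,-.088]);ex=np.array([.997,.0774]);ey=np.array([-.0774,.997])
d=camera('scene');P=cloud(d);f=np.stack([(P[...,:2]-S)@ex,(P[...,:2]-S)@ey,P[...,2]],-1)
q=f[box(f,.056,.09,-.02,.02,.07,.13)];print('bar',len(q),q.mean(0).round(4))
q=f[box(f,-.05,-.018,-.006,.006,.112,.13)];print('tab',q.min(0).round(4),q.max(0).round(4))
q=f[box(f,-.13,-.08,-.02,.2,.055,.07)];print('grip feeder y',len(q),(np.median(q,0)+[0,-.1,0]).round(4))
cv2.imwrite('pics/end.png',cv2.resize(d['color'][120:270,120:320,::-1],(800,600),interpolation=cv2.INTER_CUBIC))
E
```

```text
clock: 41.9
ee_pos: [0.4656, -0.0629, 0.2769]
tcp_rot: [-0.0, 0.999, 0.039, 0.0]
force: [0.2, -0.2, 0.4]
finger_gap: 0.0855
grip_force: 0.0
bar 23 [ 0.0609 -0.0005  0.094 ]
tab [-0.0399 -0.0058  0.1121] [-0.0183  0.0059  0.1281]
grip feeder y 60 [-0.1032 -0.0579  0.0645]
```

View pics/end.png

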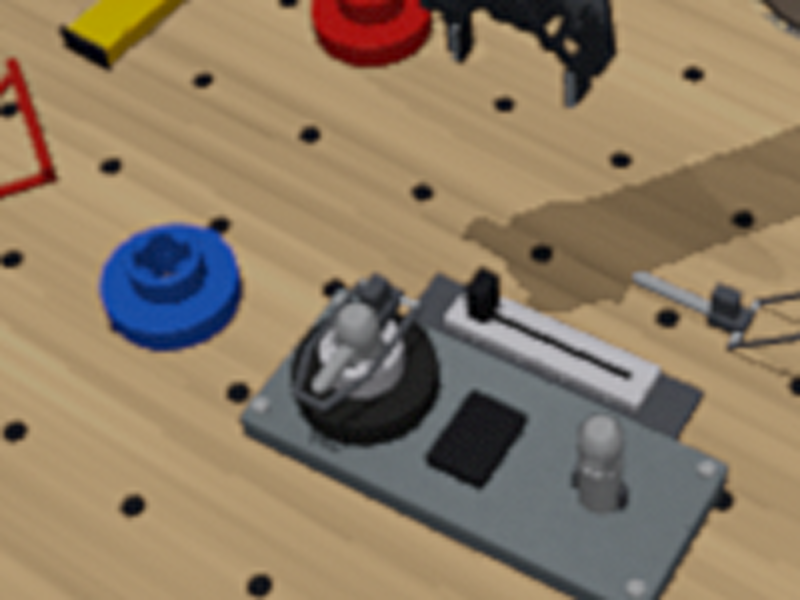

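The picture shows the lock grip at the right end of its track (485,295) and the wheel down with the pin through and the ring closed over its tip (335,375). The spare pin (725,310) and the other things are untouched.

```bash
python3 -c "
from plant import r
print(r.sign_off())"
```

```text
the job is handed in; nothing more can be done
None
```

The job is handed in: the lock grip was slid to its left stop, the only black wheel on the bench was seated on the right spindle with its linchpin home and ring closed, and the lock grip was slid back to its right stop, with the screwdriver, level, square and look-alikes left alone.

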